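Roll the walnut round onto the marked line

TASK

Roll the round walnut offcut across the plywood board onto the black line, by pushing its top sideways with the fingertips, and leave it lying still straight along the line: the line under its middle from end to end, and neither end sticking out past the board. Touch it only from above, on its upper part; do not lift or carry it or push it low on its side. Leave the wedge offcut, the tape measure and the sanding block where they are.

Things in the scene. Friction and masses are not known exactly. Their poses are not given: they have to be found in the camera images.
- board: Plywood marking-out board screwed down on the table, 150 mm along its x, 240 mm along its y, 14 mm thick. Origin: centre of its underside, z up. A black line (3.5 mm wide, flush) runs along its x axis over its full length at y = 0 on the top face, 14 mm above the origin. The round lies on one side of the line (+y or -y), the wedge offcut on the other.
- round_center (a point): Centre (on the axis, at half length) of the walnut round: a loose solid cylinder of dark wood lying on the board, 35 mm in diameter, 105 mm long, 35 to 70 g. Its own y is the cylinder's axis; x and z turn as it rolls. It starts 55 to 80 mm from the line, within 0.11 rad of its direction. Rolling friction stops it soon when let go.
- round_end_a (a point): Centre of one end face of the walnut round, 52.5 mm from round_center along its own -y. (When the round rolls under a fingertip on its top without slip, the fingertip travels twice as far as the round.)
- round_end_b (a point): Centre of the other end face of the walnut round, on its axis, 52.5 mm from round_center towards its own +y.
- wedge: Bystander: walnut offcut with one sloping face, angular not round, 42 x 110 x 22 mm, lying loose on the board on the other side of the line from the round, its length (own y axis) roughly along the line. Origin at the centre of its underside. Must stay where it is.
- tape: Bystander: yellow and black tape measure standing loose on the table to the right of the board (the robot's right), 37 x 85 x 66 mm. Origin at the centre of its underside. Must stay where it is.
- sanding: Bystander: wooden sanding block lying loose on the table to the left of the board, 67 x 110 x 33 mm. Origin at the centre of its underside. Must stay where it is.
Things that resemble listed ones, but are neither listed nor needed, are in the scene too. Of the things that look like the part that bears round_center, the smaller one is meant.

How it is judged:
By the outcome, as a careful person would: the job done as asked, in the order asked, and still so for the second after the job is handed in, with the robot touching nothing.
It also fails if it takes over 64 s, if anything falls off the work surface, if the arm or the gripper's body presses on something with over 40 N, if the wrist force passes 120 N, or if a joint passes its speed limit or range.

ROBOT

A 6-joint arm with a two-finger parallel gripper is mounted at the origin on the work surface; the furniture and walls round the work are solid. World frame = base frame: x ahead of the robot, y to its left, z up, the work surface at z = 0. Lengths are in mm, angles in rad, forces in N, time in s.
With the tool pointing down it reaches from about 275 to 1000 mm from the base axis. Payload 8.4 kg.
Tool frame: the origin (TCP) lies on the centre line of the jaws, within the pads' length; the fingertips stand r.tip_reach ahead of it and the grasp point (between the pads) lies 11 mm behind it (r.tip_reach is the distance from the TCP to the fingertips, in mm); z points along the fingers, y is the line along which they close (so a half turn about z gives the same grasp; the last joint's range is limited). The gripper opens to 85 mm and grips with 20 to 120 N. Pads are 22 mm wide; open, the fingers measure 114 mm over their backs; the gripper's body (76 mm by 85 mm) begins 54 mm behind the grasp point. The pads swing forward as they close: fully open they stand 13 mm farther back than shut.
Start: joints at [-1.323, 0.353, 1.633, -0, 1.155, -0.002], TCP at [154.505, -605.604, 239.281] pointing down, gripper open.
Joint ranges: [-2.63, 2.63], [-0.92, 2.1], [0.06, 2.66], [-1.3, 4.44], [0, 2.69], [-3.02, 3.02]. Speed limits (rad/s): [2.22, 2.22, 2.79, 3.14, 3.14, 3.14].

INTERFACE

Orientations are given as [roll, pitch, yaw] about the fixed x, y, z axes, in that order (R = Rz(yaw) Ry(pitch) Rx(roll)).
In Python, from rig import r gives the robot as it stands.
- The arm moves only by the tool carry_out, never from a script. Its argument "targets" is a list of rows, each an object with "dp": the shift along the tool's x, y, z in mm, a list of three; "yaw": the turn about the tool's z in degrees. A call has 1 to 12 rows; each row is the pose to reach, as a shift and turn from the pose commanded when the call began, along the tool's axes at that moment; what a row does not reach only later rows make up. A row lasts 1/8 s, in which the tool goes at most 62.5 mm and 10.7 degrees, less where a joint would pass 70% of its speed; a pose out of reach is approached as far as the arm can. A call with a gripper value outside its range is refused whole. "fingers" is the opening, from -1 (shut) to 1 (fully open), so that 0 is half open, set as the call begins (left out, the last holds). The fingers move at their own pace and stop on an object; "grip_force" is the grip in N (left out, the last holds). Time passes only in rows, so rows that repeat a pose let the fingers close. It gives the time, the measured TCP pose, the force, the opening and the grip force at its end, in the units of the state.
- r.sense(): the state, without advancing time (a new reading comes with each control period).
- r.grab_frame(name): name is "scene" or "top"; returns the picture (400x640x3 uint8, red, green, blue); there is no depth.
- r.get_calibration(name): a dict with "fx", "fy", "cx", "cy" (pixels), "rvec" (rotation vector, rad) and "tvec" (3), from world to camera coordinates, as OpenCV has them. Camera axes: x right, y down, z forward; pixel columns grow to the right and rows downward; lengths in mm; the calibration is good to about 2 mm. A picture is of the moment at which its call begins. get_calibration takes no time and is no camera call.
- r.sign_off(): hands the job in; it is judged then, once.
The state is a dict: "clock": time; "qpos": joint angles; "qvel": joint speeds; "joint_efforts": joint torques, N m; "eef_pos": TCP position; "tcp_rot": TCP orientation; "contact_force": force on the tool from outside, world axes, zero at the start; "wrist_torque": the same for the moment, N m; "opening": opening from 0.0 (shut) to 1.0 (fully open); "grasp_force": force on a finger pad.
Only numpy, scipy, OpenCV 4.12 (cv2) and the standard library are available. Lean on these libraries where they do the work, as an engineer would, in place of code of your own. Each camera call takes 0.05 s, during which the arm holds its last target. There are 200 camera calls.

## Working session

There is one attempt and no reset: what is moved stays moved. The work goes in short steps, Python scripts to look and compute and a tool call to move; the robot and the scene stay as the last step left them, time stands still between calls to the robot, and variables do not carry over. Pictures are saved under pics/ and viewed, at most 10 in all, crops included, and the job is handed in when it is done.

Besides the shell and the picture viewer there is one more tool, called after "Request:" in YAML: its name, and indented under it one key for each argument. carry_out: Moves the arm, as the interface text tells. Its arguments: {"type":"object","properties":{"targets":{"type":"array","items":{"type":"object","properties":{"dp":{"type":"array","items":{"type":"number"}},"yaw":{"type":"number"}}}},"fingers":{"type":"number"},"grip_force":{"type":"number"}},"required":["targets"]}

```bash
mkdir -p pics; cat > h.py <<'E'
import numpy as np,cv2
from rig import r
def ray(cam,px,z):
    c=r.get_calibration(cam);R,_=cv2.Rodrigues(np.array(c["rvec"],float));t=np.array(c["tvec"],float).ravel()
    C=-R.T@t;out=[]
    for u,v in px:
        d=R.T@np.array([(u-c["cx"])/c["fx"],(v-c["cy"])/c["fy"],1]);out.append(C+d*(z-C[2])/d[2])
    return np.array(out)
def proj(cam,P):
    c=r.get_calibration(cam);K=np.array([[c["fx"],0,c["cx"]],[0,c["fy"],c["cy"]],[0,0,1.]])
    return cv2.projectPoints(np.array(P,float).reshape(-1,1,3),np.array(c["rvec"],float),np.array(c["tvec"],float),K,None)[0].reshape(-1,2)
def shot(cam,name):
    f=r.grab_frame(cam);cv2.imwrite(f"pics/{name}.png",f[:,:,::-1]);return f
E
python3 - <<'E'
from h import *
shot("scene","s0");shot("top","t0");s=r.sense();print(s["eef_pos"],s["tcp_rot"],s["opening"],s["clock"],r.tip_reach)
for c in("scene","top"):
    k=r.get_calibration(c);R,_=cv2.Rodrigues(np.array(k["rvec"],float));print(c,k["fx"],-R.T@np.array(k["tvec"]).ravel())
E
```

```text
[ 154.40918363 -605.21611663  238.63489768] [-3.14036790e+00 -2.81211175e-05  2.49784799e-01] 0.9994559500308935 0.1 8.0
scene 434.1263753006539 [-376.28216253  575.625876    667.28157523]
top 362.5809326140361 [ 288.0163013  -115.55201527  932.7019288 ]
```

View pics/t0.png

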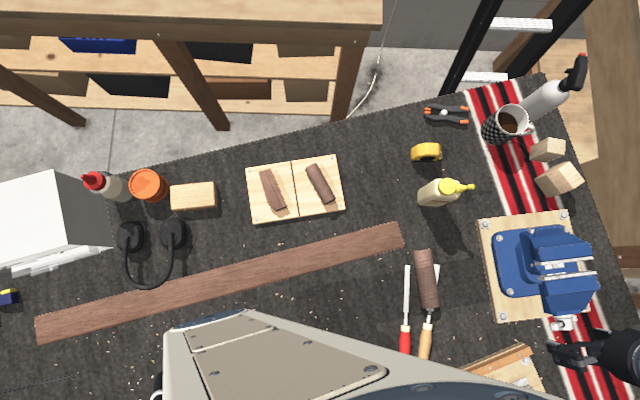

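View pics/s0.png

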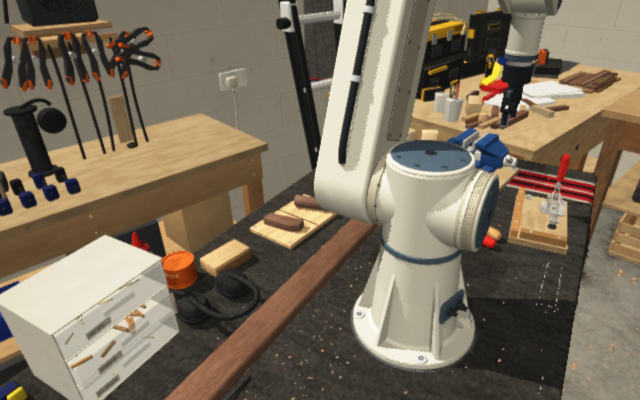

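The top view shows the board at about (295,189). Two dark pieces lie on it: the left one at (273,192) and the right one at (320,183). A thicker, longer round at (426,280) lies off the board near the chisels, so it is probably the larger look-alike. I'll enlarge the board to confirm which piece is meant.

```bash
python3 - <<'E'
from h import *
f=cv2.imread("pics/t0.png")
cv2.imwrite("pics/c0.png",cv2.resize(f[145:235,235:355],None,fx=6.5,fy=6.5,interpolation=cv2.INTER_CUBIC))
E
```

```text
(no output)
```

View pics/c0.png

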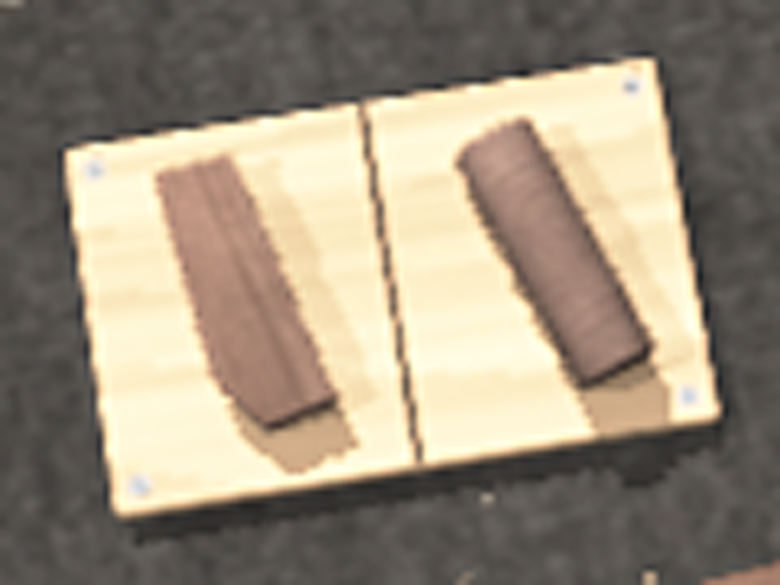

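The left piece is the wedge: it is angular, with a ridge running along it. The right piece, about (320,183), is cylindrical, lies on the board, and is smaller than the look-alike at (426,280), so it is the one meant. The line runs from crop (365,100) to (420,465). Next I'll fit the poses.

```bash
cat >> h.py <<'E'
from scipy.optimize import minimize
S=6
def cyl(x,y,a,z=14+17.5,L=105,rad=17.5):
    t=np.linspace(0,2*np.pi,40);d=np.array([np.cos(a),np.sin(a),0]);n=np.array([-d[1],d[0],0])
    return np.vstack([np.array([x,y,z])+e*d*L/2+rad*(np.cos(t)[:,None]*n+np.sin(t)[:,None]*np.array([0,0,1])) for e in(-1,1)])
def mask(f,x0,y0,w,h,seed,thr=150,cam="top"):
    g=cv2.resize(f[y0:y0+h,x0:x0+w],None,fx=S,fy=S,interpolation=cv2.INTER_CUBIC)
    m=(g[:,:,0]<thr).astype(np.uint8)
    n,l=cv2.connectedComponents(m);k=l[int((seed[1]-y0)*S),int((seed[0]-x0)*S)]
    return (l==k).astype(np.uint8) if k else None
def fitcyl(m,x0,y0,p0,cam="top"):
    def cost(p):
        q=(proj(cam,cyl(p[0],p[1],p[2]))+.5-[x0,y0])*S
        im=np.zeros_like(m);cv2.fillConvexPoly(im,cv2.convexHull(np.round(q*16).astype(np.int32)),1,shift=4)
        return (im!=m).sum()/m.sum()
    return minimize(cost,p0,method="Nelder-Mead",options=dict(initial_simplex=np.array(p0)+np.array([[0,0,0],[12,0,0],[0,12,0],[0,0,.2]])))
E
python3 - <<'E'
from h import *
f=cv2.imread("pics/t0.png")[:,:,::-1]
c=lambda P:[(235+u/6.5-.5,145+v/6.5-.5) for u,v in P]
b=ray("top",c([(65,150),(655,60),(720,415),(115,515)]),14);print(b.round(1),b.mean(0));print([np.linalg.norm(b[i]-b[i-1]).round(1) for i in range(4)])
l=ray("top",c([(364,103),(419,462)]),14);print("line",l.round(1));d=l[0]-l[1];print(np.linalg.norm(d),np.arctan2(d[1],d[0]))
m=mask(f,300,155,45,55,(320,183));print(m.sum()/36)
cv2.imwrite("pics/m.png",m*255)
p0=ray("top",[(320,183)],31)[0];o=fitcyl(m,300,155,[p0[0],p0[1],np.arctan2(d[1],d[0])]);print(o.x,o.fun)
w=ray("top",c([(155,175),(230,155),(335,402),(268,427)]),36);print("wedge top",w.round(1))
# tape, etc
print("tape",ray("top",[(411,152),(441,152)],66).round(0),"sand",ray("top",[(170,186),(217,207)],33).round(0))
E
```

```text
[[ 519.7   56.    14. ]
 [ 563.9 -179.2   14. ]
 [ 419.7 -207.    14. ]
 [ 374.3   28.6   14. ]] [469.39463321 -75.40475486  14.        ]
[np.float64(148.0), np.float64(239.3), np.float64(146.8), np.float64(239.9)]
line [[542.5 -62.4  14. ]
 [398.  -89.   14. ]]
146.89615408078777 0.18179510472053553Traceback (most recent call last):
  File "<stdin>", line 6, in <module>
AttributeError: 'NoneType' object has no attribute 'sum'
```

```bash
python3 - <<'E'
from h import *
f=cv2.imread("pics/t0.png")[:,:,::-1]
print(f[183,310:336].tolist())
for thr in(165,180,195):
  m=mask(f,300,155,45,55,(320,183),thr)
  if m is None: continue
  m=cv2.morphologyEx(m,cv2.MORPH_OPEN,np.ones((9,9)))
  p0=ray("top",[(320,183)],31)[0];o=fitcyl(m,300,155,[p0[0],p0[1],.2]);print(thr,m.sum()/36,o.x,o.fun)
E
```

```text
[[251, 228, 180], [198, 163, 128], [156, 129, 105], [113, 91, 83], [134, 109, 97], [145, 117, 104], [153, 123, 111], [164, 132, 119], [166, 134, 120], [164, 133, 119], [169, 135, 122], [166, 133, 120], [161, 130, 118], [154, 124, 112], [141, 113, 101], [130, 105, 93], [114, 92, 84], [163, 135, 111], [232, 197, 156], [243, 218, 171], [241, 216, 170], [241, 215, 169], [241, 215, 169], [249, 229, 184], [253, 238, 197], [252, 237, 197]]
180 549.8611111111111 [ 475.39128831 -141.24808823    0.51894145] 0.1300833543824198
195 604.7222222222222 [ 476.4484303  -140.60001764    0.51578326] 0.06968305006890216
```

The fit puts the round at about (476,-141), heading 0.516. The board's centre is (469.5,-75.5) and the line's heading is about 0.185. The round is skewed 0.33 rad to the line, more than the task text says, so I'll check this again with a second view. I'll move over it with the finger line along its axis.

Request:
carry_out:
  targets:
    - {"dp": [43, -37, 0], "yaw": -10.5}
    - {"dp": [85, -74, 0], "yaw": -21}
    - {"dp": [128, -111, 0], "yaw": -31.5}
    - {"dp": [171, -148, 0], "yaw": -42}
    - {"dp": [213, -185, 0], "yaw": -52.5}
    - {"dp": [256, -222, 0], "yaw": -63}
    - {"dp": [299, -259, 0], "yaw": -73.5}
    - {"dp": [341, -296, 0], "yaw": -84}
    - {"dp": [384, -333, 0], "yaw": -94.5}
    - {"dp": [427, -370, 0], "yaw": -105}
    - {"dp": [427, -370, 0], "yaw": -105}
  fingers: 0.8

```text
clock: 1.48
eef_pos: [478.4, -138.6, 239.1]
tcp_rot: [3.141, -0.0, 2.089]
contact_force: [0.3, -0.3, -0.3]
opening: 0.903
grasp_force: 0.0
```

```bash
cat >> h.py <<'E'
def to(x,y,z,yaw):
    s=r.sense();R=cv2.Rodrigues(np.eye(3))[0];from scipy.spatial.transform import Rotation as Q
    R=Q.from_euler("xyz",s["tcp_rot"]).as_matrix();d=R.T@(np.array([x,y,z])-s["eef_pos"])
    print("dp",d.round(1),"yaw",round(-np.degrees(yaw-s["tcp_rot"][2]),1),"| pos",s["eef_pos"].round(1),s["tcp_rot"].round(3),"F",s["contact_force"].round(1),"op",round(s["opening"],2),"t",s["clock"])
E
python3 - <<'E'
from h import *
to(476,-141,100,2.087);shot("scene","s1");shot("top","t1")
f=cv2.imread("pics/s1.png");g=f[160:280,220:380]
for a,n in((cyl(476.4,-140.6,.516),(0,0,255)),(cyl(476.4,-140.6,.28),(255,0,0))):
  pass
big=cv2.resize(g,None,fx=5,fy=5,interpolation=cv2.INTER_CUBIC)
for a,n in((.516,(0,0,255)),(.28,(255,0,0))):
  q=(proj("scene",cyl(476.4,-140.6,a))+.5-[220,160])*5
  cv2.polylines(big,[cv2.convexHull(q.astype(np.int32))],True,n,1)
cv2.imwrite("pics/c1.png",big)
E
```

```text
dp [ -1.   -3.3 139.1] yaw 0.1 | pos [ 478.4 -138.6  239.1] [ 3.141 -0.     2.089] F [ 0.3 -0.3 -0.3] op 0.9 t 1.475
```

View pics/c1.png

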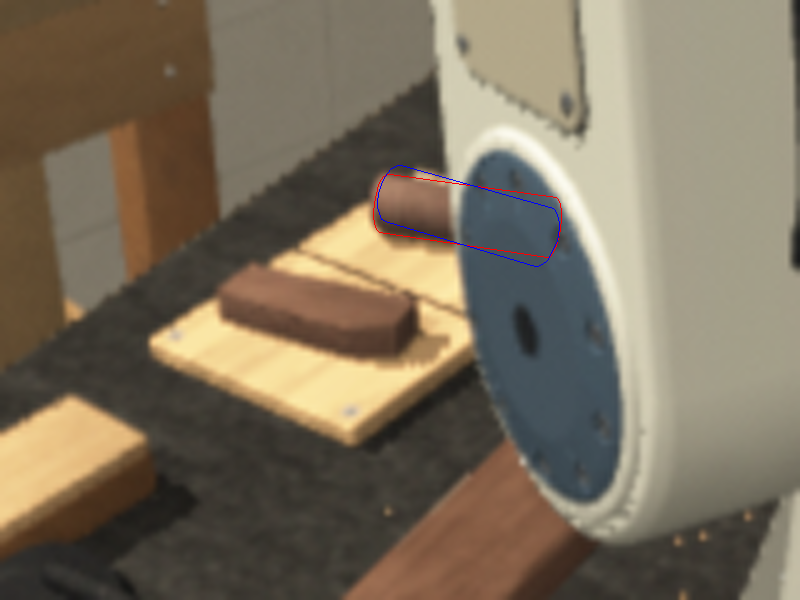

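The scene crop shows the round's visible end at about (415,208) in the crop. It matches the red outline (0.516), so the skew is real. I'll descend gently.

Request:
carry_out:
  targets:
    - {"dp": [-1, -3.3, 55], "yaw": 0}
    - {"dp": [-1, -3.3, 110], "yaw": 0}
    - {"dp": [-1, -3.3, 150], "yaw": 0}
    - {"dp": [-1, -3.3, 165], "yaw": 0}
    - {"dp": [-1, -3.3, 171], "yaw": 0}
    - {"dp": [-1, -3.3, 175], "yaw": 0}
    - {"dp": [-1, -3.3, 178], "yaw": 0}
    - {"dp": [-1, -3.3, 178], "yaw": 0}

```text
clock: 2.58
eef_pos: [474.8, -144.1, 61.8]
tcp_rot: [3.141, 0.001, 2.082]
contact_force: [0.5, 0.1, -0.7]
opening: 0.899
grasp_force: 0.0
```

Request:
carry_out:
  targets:
    - {"dp": [0, 0, 3], "yaw": 0}
    - {"dp": [0, 0, 6], "yaw": 0}
    - {"dp": [0, 0, 6], "yaw": 0}

```text
clock: 2.95
eef_pos: [474.2, -143.9, 55.0]
tcp_rot: [-3.141, -0.0, 2.082]
contact_force: [-0.3, 0.6, -0.1]
opening: 0.9
grasp_force: 0.0
```

Request:
carry_out:
  targets:
    - {"dp": [0, 0, 2], "yaw": 0}
    - {"dp": [0, 0, 3], "yaw": 0}
    - {"dp": [0, 0, 3], "yaw": 0}

```text
clock: 3.32
eef_pos: [474.3, -144.0, 52.2]
tcp_rot: [-3.141, -0.0, 2.082]
contact_force: [0.2, 0.5, 1.0]
opening: 0.904
grasp_force: 0.0
```

Request:
carry_out:
  targets:
    - {"dp": [0, 0, 2], "yaw": 0}
    - {"dp": [0, 0, 2], "yaw": 0}

```text
clock: 3.58
eef_pos: [474.3, -144.0, 50.2]
tcp_rot: [-3.141, -0.0, 2.082]
contact_force: [-0.7, -0.2, -0.6]
opening: 0.902
grasp_force: 0.0
```

Request:
carry_out:
  targets:
    - {"dp": [0, 0, 2], "yaw": 0}
    - {"dp": [0, 0, 2], "yaw": 0}

```text
clock: 3.82
eef_pos: [474.3, -144.0, 48.1]
tcp_rot: [-3.141, -0.0, 2.082]
contact_force: [-0.6, 0.3, 0.8]
opening: 0.899
grasp_force: 0.0
```

Request:
carry_out:
  targets:
    - {"dp": [0, 0, 1.5], "yaw": 0}
    - {"dp": [0, 0, 1.5], "yaw": 0}

```text
clock: 4.08
eef_pos: [474.6, -144.2, 47.0]
tcp_rot: [3.141, 0.0, 2.082]
contact_force: [-0.8, -0.5, 2.7]
opening: 0.904
grasp_force: 1.9
```

Request:
carry_out:
  targets:
    - {"dp": [0, 0, 1.5], "yaw": 0}
    - {"dp": [0, 0, 1.5], "yaw": 0}

```text
clock: 4.32
eef_pos: [475.1, -144.7, 46.7]
tcp_rot: [3.141, 0.002, 2.083]
contact_force: [-4.9, -2.9, 21.2]
opening: 0.899
grasp_force: 10.8
```

Request:
carry_out:
  targets:
    - {"dp": [0, 0, 0], "yaw": 3}
    - {"dp": [0, 0, 0], "yaw": 6}
    - {"dp": [0, 0, 0], "yaw": 9}
    - {"dp": [0, 0, 0], "yaw": 12}
    - {"dp": [0, 0, 0], "yaw": 12}

```text
clock: 4.95
eef_pos: [476.2, -144.6, 46.8]
tcp_rot: [3.139, 0.002, 1.872]
contact_force: [-1.0, -0.9, 17.5]
opening: 0.904
grasp_force: 8.8
```

```bash
python3 - <<'E'
from h import *
to(476,-141,100,1.757);shot("top","t2");print(r.sense()["wrist_torque"])
f=cv2.imread("pics/t2.png")
cv2.imwrite("pics/c2.png",cv2.resize(f[145:235,235:355],None,fx=5,fy=5,interpolation=cv2.INTER_CUBIC))
E
```

```text
dp [  3.3   1.1 -53.2] yaw 6.6 | pos [ 476.2 -144.6   46.8] [3.139e+00 2.000e-03 1.872e+00] F [-1.  -0.9 17.5] op 0.9 t 4.95
[-0.12444388  0.39704254 -0.16820337]
```

View pics/c2.png

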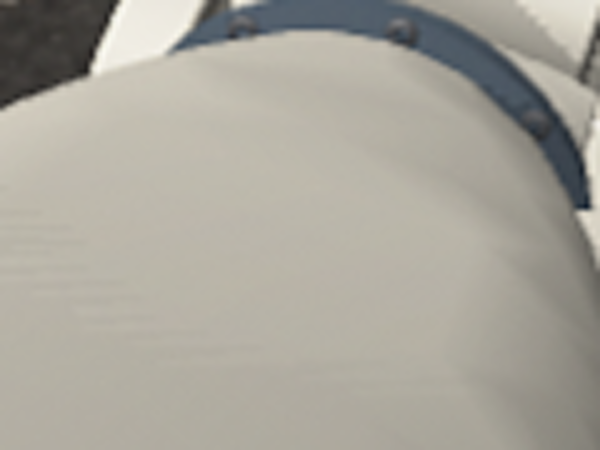

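The arm blocks the top view. I'll finish the twist, lift, and move aside to look.

Request:
carry_out:
  targets:
    - {"dp": [0, 0, 0], "yaw": 3}
    - {"dp": [0, 0, 0], "yaw": 6.5}
    - {"dp": [0, 0, 0], "yaw": 6.5}
    - {"dp": [0, 0, -5], "yaw": 6.5}
    - {"dp": [0, 0, -60], "yaw": 6.5}
    - {"dp": [0, 50, -120], "yaw": 6.5}
    - {"dp": [0, 110, -150], "yaw": 6.5}
    - {"dp": [0, 110, -150], "yaw": 6.5}

```text
clock: 6.0
eef_pos: [583.1, -110.6, 198.1]
tcp_rot: [3.136, 0.002, 1.761]
contact_force: [-0.5, -0.7, -1.7]
opening: 0.905
grasp_force: 0.0
```

```bash
python3 - <<'E'
from h import *
to(330,-450,200,1.757)
E
```

```text
dp [-285.5 -312.6   -3. ] yaw 0.2 | pos [ 583.1 -110.6  198.1] [3.136e+00 2.000e-03 1.761e+00] F [-0.5 -0.7 -1.7] op 0.9 t 6.0
```

Request:
carry_out:
  targets:
    - {"dp": [-36, -39, 0], "yaw": 0}
    - {"dp": [-72, -78, 0], "yaw": 0}
    - {"dp": [-108, -117, 0], "yaw": 0}
    - {"dp": [-144, -156, 0], "yaw": 0}
    - {"dp": [-180, -195, 0], "yaw": 0}
    - {"dp": [-216, -234, 0], "yaw": 0}
    - {"dp": [-252, -273, 0], "yaw": 0}
    - {"dp": [-285, -312, 0], "yaw": 0}
    - {"dp": [-285, -312, 0], "yaw": 0}

```text
clock: 7.12
eef_pos: [324.2, -451.9, 195.1]
tcp_rot: [-3.141, 0.0, 1.756]
contact_force: [0.5, -0.1, -0.2]
opening: 0.897
grasp_force: 0.0
```

```bash
cat >> h.py <<'E'
B=np.array([469.5,-75.5]);BA=.186
def look(name,seed,p0):
    f=shot("top",name)
    x0,y0=int(seed[0])-24,int(seed[1])-28
    m=mask(f,x0,y0,48,56,seed,195);m=cv2.morphologyEx(m,cv2.MORPH_OPEN,np.ones((9,9)))
    o=fitcyl(m,x0,y0,p0);x,y,a=o.x;d=np.array([x,y])-B;c,s=np.cos(BA),np.sin(BA)
    print("round",o.x.round(3),"err",round(o.fun,3),"area",m.sum()/36,"board xy",round(d[0]*c+d[1]*s,1),round(-d[0]*s+d[1]*c,1),"skew",round(a-BA,3))
    cv2.imwrite(f"pics/{name}c.png",cv2.resize(cv2.imread(f"pics/{name}.png")[145:235,235:355],None,fx=6.5,fy=6.5,interpolation=cv2.INTER_CUBIC))
    return f
E
python3 - <<'E'
from h import *
look("t3",(320,183),[476,-141,.35])
E
```

```text
round [ 4.79120e+02 -1.42779e+02  2.03000e-01] err 0.155 area 695.9166666666666 board xy -3.0 -67.9 skew 0.017
```

View pics/t3c.png

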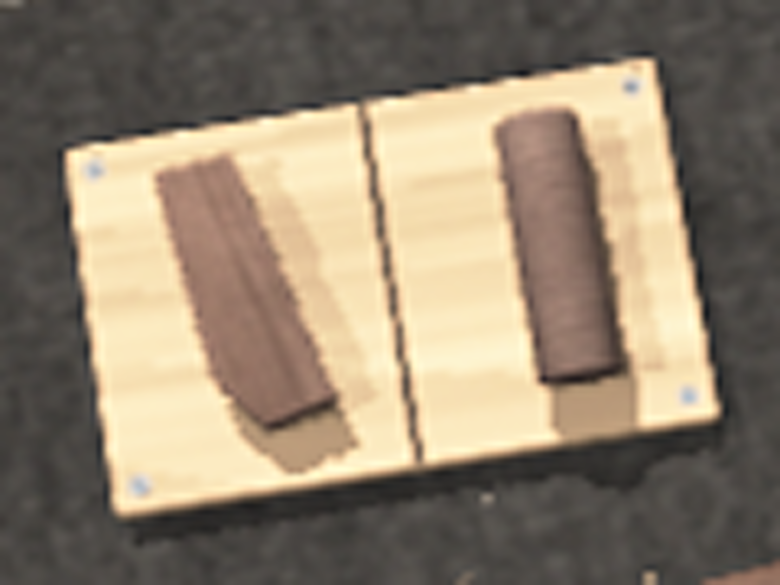

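The twist worked: the round now lies nearly parallel to the line (skew about 0.02, middle at crop (560,245)), and the wedge is undisturbed. It is 68 mm from the line. I'll roll it in strokes, since the pads are only 22 mm wide.

```bash
python3 - <<'E'
from h import *
to(480.4,-149.7,100,1.757)
E
```

```text
dp [266.9 208.1  95.1] yaw -0.0 | pos [ 325.2 -450.5  195. ] [-3.141e+00 -1.000e-03  1.757e+00] F [-0.1  0.  -1.1] op 0.9 t 7.175
```

Request:
carry_out:
  targets:
    - {"dp": [45, 35, 0], "yaw": 0}
    - {"dp": [90, 70, 0], "yaw": 0}
    - {"dp": [134, 105, 0], "yaw": 0}
    - {"dp": [178, 140, 0], "yaw": 0}
    - {"dp": [222, 174, 0], "yaw": 0}
    - {"dp": [267, 208, 20], "yaw": 0}
    - {"dp": [267, 208, 70], "yaw": 0}
    - {"dp": [267, 208, 110], "yaw": 0}
    - {"dp": [267, 208, 135], "yaw": 0}
    - {"dp": [267, 208, 140], "yaw": 0}
    - {"dp": [267, 208, 140], "yaw": 0}

```text
clock: 8.55
eef_pos: [480.9, -148.0, 55.7]
tcp_rot: [3.142, -0.0, 1.76]
contact_force: [-0.2, 0.3, 0.2]
opening: 0.901
grasp_force: 0.0
```

```bash
python3 - <<'E'
from h import *
to(480.4,-149.7,46,1.757)
E
```

```text
dp [-1.6 -0.8  9.7] yaw 0.2 | pos [ 480.9 -148.    55.7] [ 3.142 -0.     1.76 ] F [-0.2  0.3  0.2] op 0.9 t 8.55
```

Request:
carry_out:
  targets:
    - {"dp": [-1.5, -1, 6], "yaw": 0}
    - {"dp": [-1.5, -1, 9.5], "yaw": 0}
    - {"dp": [-1.5, -1, 9.7], "yaw": 0}
    - {"dp": [2, -1, 9.7], "yaw": 0}
    - {"dp": [6, -1, 9.7], "yaw": 0}
    - {"dp": [10, -1, 9.7], "yaw": 0}
    - {"dp": [14, -1, 9.7], "yaw": 0}
    - {"dp": [18, -1, 9.7], "yaw": 0}
    - {"dp": [22, -1, 9.7], "yaw": 0}
    - {"dp": [25.5, -1, 9.7], "yaw": 0}
    - {"dp": [25.5, -1, 9.7], "yaw": 0}

```text
clock: 9.93
eef_pos: [475.3, -123.8, 46.8]
tcp_rot: [3.141, 0.001, 1.76]
contact_force: [-3.2, -0.6, 13.6]
opening: 0.903
grasp_force: 7.0
```

Request:
carry_out:
  targets:
    - {"dp": [0, 0, -7], "yaw": 0}
    - {"dp": [-13.5, 0, -9.7], "yaw": 0}
    - {"dp": [-13.5, 0, -9.7], "yaw": 0}

```text
clock: 10.3
eef_pos: [478.1, -138.0, 55.7]
tcp_rot: [3.14, 0.001, 1.759]
contact_force: [0.3, 0.1, -0.2]
opening: 0.897
grasp_force: 0.0
```

Request:
carry_out:
  targets:
    - {"dp": [0, 0, 6], "yaw": 0}
    - {"dp": [0, 0, 9.5], "yaw": 0}
    - {"dp": [0, 0, 9.7], "yaw": 0}
    - {"dp": [4, 0, 9.7], "yaw": 0}
    - {"dp": [8, 0, 9.7], "yaw": 0}
    - {"dp": [12, 0, 9.7], "yaw": 0}
    - {"dp": [16, 0, 9.7], "yaw": 0}
    - {"dp": [20, 0, 9.7], "yaw": 0}
    - {"dp": [24, 0, 9.7], "yaw": 0}
    - {"dp": [27, 0, 9.7], "yaw": 0}
    - {"dp": [27, 0, 9.7], "yaw": 0}
    - {"dp": [27, 0, 3], "yaw": 0}

```text
clock: 11.8
eef_pos: [471.9, -110.1, 52.1]
tcp_rot: [-3.141, -0.0, 1.76]
contact_force: [-0.1, 0.1, -0.3]
opening: 0.897
grasp_force: 0.0
```

```bash
python3 - <<'E'
from h import *
to(330,-450,195,1.757)
E
```

```text
dp [-307.1 -203.3 -142.9] yaw 0.2 | pos [ 471.9 -110.1   52.1] [-3.141 -0.     1.76 ] F [-0.1  0.1 -0.3] op 0.9 t 11.8
```

Now back out of the camera's view to check.

Request:
carry_out:
  targets:
    - {"dp": [0, 0, -60], "yaw": 0}
    - {"dp": [-20, -14, -110], "yaw": 0}
    - {"dp": [-65, -43, -143], "yaw": 0}
    - {"dp": [-110, -73, -143], "yaw": 0}
    - {"dp": [-155, -103, -143], "yaw": 0}
    - {"dp": [-200, -132, -143], "yaw": 0}
    - {"dp": [-250, -165, -143], "yaw": 0}
    - {"dp": [-307, -203, -143], "yaw": 0}
    - {"dp": [-307, -203, -143], "yaw": 0}

```text
clock: 12.92
eef_pos: [328.9, -453.0, 194.6]
tcp_rot: [-3.141, 0.0, 1.756]
contact_force: [0.4, 0.4, 0.1]
opening: 0.903
grasp_force: 0.0
```

```bash
python3 - <<'E'
from h import *
q=proj("top",[[473,-114,31.5]])[0];print(q)
look("t4",q,[473,-114,.2])
s=r.sense();print(s["eef_pos"])
E
```

```text
[309.57364569 185.62941615]
round [ 4.72989e+02 -1.16258e+02  2.05000e-01] err 0.16 area 704.1944444444445 board xy -4.1 -40.7 skew 0.019
[ 329.29212207 -451.65409242  194.50182993]
```

View pics/t4c.png

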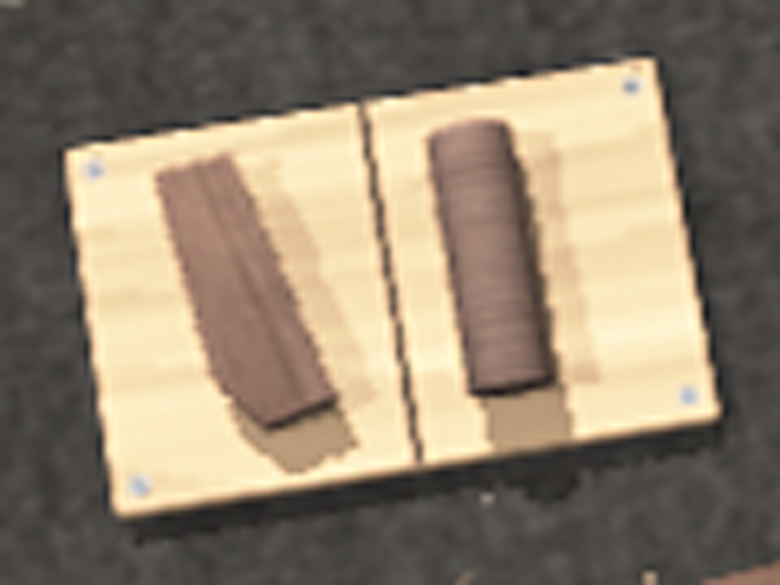

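```bash
python3 - <<'E'
from h import *
f=cv2.imread("pics/t4.png")[:,:,::-1]
print(f[185,298:326].tolist());print(f[196:216,315].tolist())
x0,y0=285,157
g=cv2.resize(f[y0:y0+56,x0:x0+48],None,fx=S,fy=S,interpolation=cv2.INTER_CUBIC).astype(float)
for t,b in((.835,195),(.85,195),(.86,195),(.85,210)):
  m=((g[:,:,1]/g[:,:,0]<t)&(g[:,:,0]<b)).astype(np.uint8)
  n,l,st,_=cv2.connectedComponentsWithStats(m);k=1+st[1:,4].argmax();m=(l==k).astype(np.uint8)
  m=cv2.morphologyEx(cv2.morphologyEx(m,cv2.MORPH_CLOSE,np.ones((7,7))),cv2.MORPH_OPEN,np.ones((9,9)))
  o=fitcyl(m,x0,y0,[473,-115,.2]);print(t,b,m.sum()/36,o.x.round(3),o.fun)
  if (t,b)==(.85,195): 
    cv2.imwrite("pics/m4.png",np.hstack([g[:,:,::-1],np.repeat(m[:,:,None]*255,3,2)]))
E
```

```text
[[251, 232, 189], [251, 233, 190], [251, 233, 190], [251, 233, 190], [255, 237, 193], [226, 187, 148], [107, 85, 79], [135, 109, 98], [153, 123, 111], [160, 129, 115], [161, 131, 117], [159, 128, 115], [156, 125, 113], [151, 122, 108], [145, 117, 104], [136, 109, 99], [124, 100, 89], [104, 85, 76], [77, 63, 57], [104, 86, 70], [196, 162, 128], [232, 199, 156], [229, 195, 153], [227, 194, 152], [227, 193, 151], [239, 211, 165], [247, 224, 178], [247, 223, 178]]
[[129, 105, 94], [130, 105, 95], [138, 111, 101], [136, 109, 98], [137, 110, 99], [132, 107, 96], [143, 115, 103], [105, 84, 76], [51, 41, 38], [102, 85, 68], [169, 140, 111], [185, 153, 121], [185, 154, 122], [185, 155, 122], [186, 155, 122], [189, 157, 123], [191, 159, 125], [185, 153, 121], [114, 95, 75], [54, 49, 45]]
0.835 195 703.3888888888889 [ 4.72546e+02 -1.16588e+02  2.13000e-01] 0.15891319800963588
0.85 195 704.5277777777778 [ 4.72908e+02 -1.16406e+02  2.09000e-01] 0.15964199818633443
0.86 195 704.8611111111111 [ 4.72908e+02 -1.16406e+02  2.09000e-01] 0.16003940886699508
0.85 210 732.9722222222222 [ 4.73457e+02 -1.16240e+02  2.14000e-01] 0.18600068215409102[ WARN:0@0.334] global loadsave.cpp:1063 imwrite_ Unsupported depth image for selected encoder is fallbacked to CV_8U.
```

View pics/m4.png

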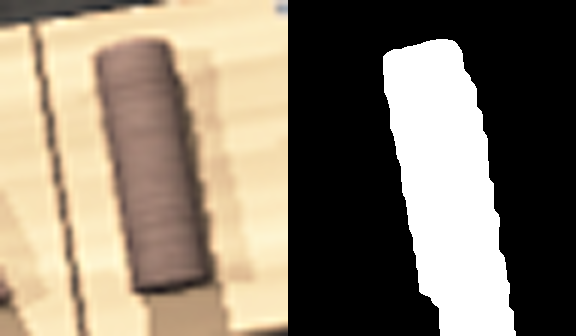

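The mask was taking in the end shadow. The shadow is yellower (B/R 0.65 against 0.72 for walnut), so I'll separate the two by that ratio.

```bash
cat >> h.py <<'E'
def mask(f,x0,y0,w,h,seed,thr=195,cam="top"):
    g=cv2.resize(f[y0:y0+h,x0:x0+w],None,fx=S,fy=S,interpolation=cv2.INTER_CUBIC).astype(float)
    m=((g[:,:,2]/g[:,:,0]>.685)&(g[:,:,0]<thr)).astype(np.uint8)
    m=cv2.morphologyEx(m,cv2.MORPH_OPEN,np.ones((9,9)))
    n,l=cv2.connectedComponents(m);return cv2.morphologyEx((l==l[int((seed[1]-y0)*S),int((seed[0]-x0)*S)]).astype(np.uint8),cv2.MORPH_CLOSE,np.ones((15,15)))
E
python3 - <<'E'
from h import *
f=cv2.imread("pics/t4.png")[:,:,::-1]
for t in (185,200):
  m=mask(f,285,157,48,56,(309,185),t);o=fitcyl(m,285,157,[473,-115,.2]);x,y,a=o.x;d=o.x[:2]-B;print(m.sum()/36,o.x.round(3),o.fun,"bx",d@[np.cos(BA),np.sin(BA)],"by",d@[-np.sin(BA),np.cos(BA)])
to(330,-450,195,1.757)
E
```

```text
526.3611111111111 [ 4.76354e+02 -1.15164e+02  1.90000e-01] 0.13699931394796558 bx -0.5989799644762114 by -40.24756576746093
528.8055555555555 [ 4.75444e+02 -1.14390e+02  2.04000e-01] 0.131901034826916 bx -1.3509104056906291 by -39.31850062869117
dp [ 1.5  1.  -0.5] yaw -0.0 | pos [ 329.3 -451.7  194.5] [-3.141e+00 -1.000e-03  1.757e+00] F [-0.2 -0.2 -0.2] op 0.9 t 12.975
```

```bash
python3 - <<'E'
from h import *
to(476.1,-121.6,55,1.757)
E
```

```text
dp [297.2 205.3 139.6] yaw -0.0 | pos [ 329.3 -451.7  194.5] [-3.141e+00 -1.000e-03  1.757e+00] F [-0.2 -0.2 -0.2] op 0.9 t 12.975
```

Request:
carry_out:
  targets:
    - {"dp": [50, 35, 0], "yaw": 0}
    - {"dp": [100, 70, 0], "yaw": 0}
    - {"dp": [150, 105, 0], "yaw": 0}
    - {"dp": [200, 140, 0], "yaw": 0}
    - {"dp": [250, 173, 0], "yaw": 0}
    - {"dp": [296, 204, 20], "yaw": 0}
    - {"dp": [296, 204, 70], "yaw": 0}
    - {"dp": [296, 204, 110], "yaw": 0}
    - {"dp": [296, 204, 135], "yaw": 0}
    - {"dp": [296, 204, 139.5], "yaw": 0}
    - {"dp": [296, 204, 139.5], "yaw": 0}

```text
clock: 14.35
eef_pos: [475.4, -120.3, 56.1]
tcp_rot: [-3.141, -0.0, 1.76]
contact_force: [0.2, 0.1, 1.0]
opening: 0.899
grasp_force: 0.0
```

Request:
carry_out:
  targets:
    - {"dp": [0, 0, 6], "yaw": 0}
    - {"dp": [0, 0, 9.5], "yaw": 0}
    - {"dp": [0, 0, 9.7], "yaw": 0}
    - {"dp": [4, 0, 9.7], "yaw": 0}
    - {"dp": [8, 0, 9.7], "yaw": 0}
    - {"dp": [12, 0, 9.7], "yaw": 0}
    - {"dp": [16, 0, 9.7], "yaw": 0}
    - {"dp": [20, 0, 9.7], "yaw": 0}
    - {"dp": [24, 0, 9.7], "yaw": 0}
    - {"dp": [27, 0, 9.7], "yaw": 0}
    - {"dp": [27, 0, 9.7], "yaw": 0}

```text
clock: 15.72
eef_pos: [470.7, -94.5, 46.8]
tcp_rot: [3.141, 0.0, 1.759]
contact_force: [-1.8, -0.2, 6.8]
opening: 0.902
grasp_force: 3.7
```

Request:
carry_out:
  targets:
    - {"dp": [0, 0, -7], "yaw": 0}
    - {"dp": [-13.5, 0, -9.7], "yaw": 0}
    - {"dp": [-13.5, 0, -9.7], "yaw": 0}

```text
clock: 16.1
eef_pos: [473.6, -108.8, 56.2]
tcp_rot: [3.14, 0.001, 1.758]
contact_force: [-1.1, 0.1, -0.3]
opening: 0.896
grasp_force: 0.0
```

Request:
carry_out:
  targets:
    - {"dp": [0, 0, 6], "yaw": 0}
    - {"dp": [0, 0, 9.5], "yaw": 0}
    - {"dp": [0, 0, 9.7], "yaw": 0}
    - {"dp": [4, 0, 9.7], "yaw": 0}
    - {"dp": [8, 0, 9.7], "yaw": 0}
    - {"dp": [12, 0, 9.7], "yaw": 0}
    - {"dp": [16, 0, 9.7], "yaw": 0}
    - {"dp": [20, 0, 9.7], "yaw": 0}
    - {"dp": [24, 0, 9.7], "yaw": 0}
    - {"dp": [27, 0, 9.7], "yaw": 0}
    - {"dp": [27, 0, 9.7], "yaw": 0}
    - {"dp": [27, 0, 3], "yaw": 0}

```text
clock: 17.6
eef_pos: [467.2, -80.9, 52.4]
tcp_rot: [-3.14, -0.0, 1.76]
contact_force: [0.1, -0.1, -0.2]
opening: 0.898
grasp_force: 0.0
```

Request:
carry_out:
  targets:
    - {"dp": [0, 0, -60], "yaw": 0}
    - {"dp": [-20, -14, -110], "yaw": 0}
    - {"dp": [-70, -45, -143], "yaw": 0}
    - {"dp": [-120, -73, -143], "yaw": 0}
    - {"dp": [-170, -103, -143], "yaw": 0}
    - {"dp": [-220, -132, -143], "yaw": 0}
    - {"dp": [-275, -165, -143], "yaw": 0}
    - {"dp": [-330, -203, -143], "yaw": 0}
    - {"dp": [-330, -203, -143], "yaw": 0}

```text
clock: 18.73
eef_pos: [328.6, -446.5, 195.3]
tcp_rot: [-3.141, 0.001, 1.756]
contact_force: [-0.5, 0.0, -0.6]
opening: 0.902
grasp_force: 0.0
```

```bash
python3 - <<'E'
from h import *
q=proj("top",[[471,-88,31.5]])[0];print(q)
look("t5",q,[471,-88,.2])
to(471,-95,55,1.757)
E
```

```text
[299.2881125  186.12381747]
round [ 4.71957e+02 -8.80170e+01  2.03000e-01] err 0.125 area 534.1944444444445 board xy 0.1 -12.8 skew 0.017
dp [317.8 204.2 140.2] yaw -0.0 | pos [ 329.  -445.1  195.2] [-3.141 -0.     1.757] F [-0.4 -0.5  0.5] op 0.9 t 18.775
```

View pics/t5c.png

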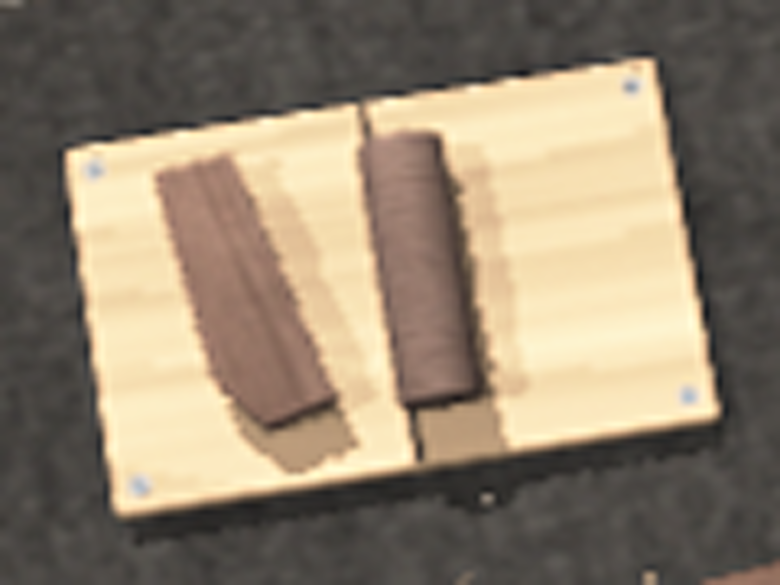

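```bash
python3 - <<'E'
from h import *
f=cv2.imread("pics/t5.png")[:,:,::-1]
for v in(176,186,196): print(v,f[v,288:312].astype(int).tolist())
for by in(-14,-13,-12,-11):
  x,y=B+by*np.array([-np.sin(BA),np.cos(BA)])
  h=cv2.convexHull(proj("top",cyl(x,y,BA)).astype(np.float32))[:,0]
  o=[]
  for v in(176,186,196):
    xs=[a[0]+(v-a[1])*(b[0]-a[0])/(b[1]-a[1]) for a,b in zip(h,np.roll(h,-1,0)) if (a[1]-v)*(b[1]-v)<0];o.append((round(min(xs),2),round(max(xs),2)))
  print(by,o)
E
```

```text
176 [[246, 223, 176], [248, 226, 179], [230, 194, 152], [152, 123, 103], [133, 106, 96], [153, 123, 110], [161, 130, 117], [160, 129, 115], [159, 127, 114], [157, 126, 114], [153, 123, 110], [145, 118, 105], [136, 110, 98], [124, 101, 89], [111, 90, 79], [94, 76, 69], [83, 68, 59], [136, 114, 90], [208, 173, 136], [230, 197, 154], [227, 194, 151], [227, 193, 151], [227, 193, 151], [240, 212, 166]]
186 [[248, 226, 182], [247, 225, 180], [247, 225, 180], [250, 228, 181], [222, 182, 145], [131, 106, 94], [138, 111, 100], [145, 116, 104], [148, 120, 107], [147, 119, 106], [149, 120, 107], [152, 124, 110], [147, 119, 106], [135, 110, 97], [128, 103, 92], [119, 97, 86], [102, 83, 73], [77, 63, 56], [95, 79, 64], [123, 103, 81], [196, 162, 127], [232, 198, 156], [228, 194, 153], [227, 192, 151]]
196 [[241, 213, 168], [249, 227, 183], [253, 237, 197], [252, 236, 196], [253, 237, 197], [255, 239, 195], [226, 185, 147], [116, 93, 85], [138, 111, 99], [142, 114, 102], [144, 114, 102], [151, 121, 109], [155, 124, 112], [151, 121, 108], [144, 116, 103], [131, 106, 95], [118, 94, 85], [106, 86, 77], [89, 72, 65], [66, 53, 48], [112, 93, 74], [166, 138, 108], [226, 189, 149], [244, 217, 171]]
-14 [(np.float32(291.27), np.float32(305.21)), (np.float32(292.84), np.float32(306.84)), (np.float32(294.41), np.float32(308.47))]
-13 [(np.float32(290.87), np.float32(304.81)), (np.float32(292.44), np.float32(306.44)), (np.float32(294.0), np.float32(308.07))]
-12 [(np.float32(290.47), np.float32(304.41)), (np.float32(292.04), np.float32(306.04)), (np.float32(293.6), np.float32(307.66))]
-11 [(np.float32(290.07), np.float32(304.01)), (np.float32(291.64), np.float32(305.64)), (np.float32(293.2), np.float32(307.26))]
```

The round is straight and about 12.3 mm short of the line, with its left edge at crop (384,275). The wedge is unmoved. One final stroke of 24 mm, with a 0.5° trim.

Request:
carry_out:
  targets:
    - {"dp": [50, 35, 0], "yaw": 0}
    - {"dp": [100, 70, 0], "yaw": 0}
    - {"dp": [150, 105, 0], "yaw": 0}
    - {"dp": [205, 140, 0], "yaw": 0}
    - {"dp": [260, 173, 0], "yaw": 0}
    - {"dp": [317.5, 205, 20], "yaw": 0}
    - {"dp": [317.5, 205, 70], "yaw": 0}
    - {"dp": [317.5, 205, 110], "yaw": 0}
    - {"dp": [317.5, 205, 135], "yaw": 0}
    - {"dp": [317.5, 205, 140], "yaw": 0}
    - {"dp": [317.5, 205, 140], "yaw": 0}

```text
clock: 20.15
eef_pos: [472.0, -92.5, 56.1]
tcp_rot: [-3.141, -0.0, 1.76]
contact_force: [-0.6, -0.3, 0.4]
opening: 0.9
grasp_force: 0.0
```

Request:
carry_out:
  targets:
    - {"dp": [0, 0, 6], "yaw": 0}
    - {"dp": [0, 0, 9.5], "yaw": 0}
    - {"dp": [0, 0, 9.7], "yaw": 0}
    - {"dp": [4, 0, 9.7], "yaw": 0.1}
    - {"dp": [8, 0, 9.7], "yaw": 0.2}
    - {"dp": [12, 0, 9.7], "yaw": 0.3}
    - {"dp": [16, 0, 9.7], "yaw": 0.4}
    - {"dp": [20, 0, 9.7], "yaw": 0.5}
    - {"dp": [22.5, 0, 9.7], "yaw": 0.5}
    - {"dp": [24.2, 0, 9.7], "yaw": 0.5}
    - {"dp": [24.2, 0, 9.7], "yaw": 0.5}
    - {"dp": [24.2, 0, 3], "yaw": 0.5}

```text
clock: 21.65
eef_pos: [467.5, -69.4, 53.0]
tcp_rot: [-3.141, -0.0, 1.751]
contact_force: [-0.4, -0.7, 0.3]
opening: 0.9
grasp_force: 0.0
```

Request:
carry_out:
  targets:
    - {"dp": [0, 0, -60], "yaw": 0}
    - {"dp": [-20, -14, -110], "yaw": 0}
    - {"dp": [-70, -45, -143], "yaw": 0}
    - {"dp": [-125, -73, -143], "yaw": 0}
    - {"dp": [-180, -103, -143], "yaw": 0}
    - {"dp": [-235, -132, -143], "yaw": 0}
    - {"dp": [-290, -165, -143], "yaw": 0}
    - {"dp": [-340, -203, -143], "yaw": 0}
    - {"dp": [-340, -203, -143], "yaw": 0}

```text
clock: 22.78
eef_pos: [326.8, -443.5, 196.2]
tcp_rot: [3.142, 0.001, 1.747]
contact_force: [0.5, 1.2, 1.0]
opening: 0.904
grasp_force: 0.0
```

```bash
python3 - <<'E'
from h import *
q=proj("top",[[470,-76,31.5]])[0];print(q)
f=look("t6",q,[470,-76,.2]).astype(int)
for v in(176,181,186,191,196): print(v,f[v,283:306,0].tolist())
for by in(-2,0,2):
  x,y=B+by*np.array([-np.sin(BA),np.cos(BA)])
  h=cv2.convexHull(proj("top",cyl(x,y,BA)).astype(np.float32))[:,0]
  o=[]
  for v in(176,181,186,191,196):
    xs=[a[0]+(v-a[1])*(b[0]-a[0])/(b[1]-a[1]) for a,b in zip(h,np.roll(h,-1,0)) if (a[1]-v)*(b[1]-v)<0];o.append((float(round(min(xs),2)),float(round(max(xs),2))))
  print(by,o)
to(471,-95,55,1.757)
E
```

```text
[294.53358189 186.3820959 ]
round [ 4.68562e+02 -7.64440e+01  1.63000e-01] err 0.126 area 536.6388888888889 board xy -1.1 -0.8 skew -0.023
176 [246, 247, 234, 166, 132, 148, 156, 159, 159, 159, 154, 147, 138, 127, 113, 95, 81, 108, 196, 231, 227, 226, 225]
181 [240, 246, 247, 228, 149, 129, 145, 153, 154, 154, 156, 157, 151, 138, 123, 109, 91, 85, 112, 201, 236, 232, 232]
186 [233, 244, 250, 252, 235, 150, 128, 138, 143, 148, 152, 152, 148, 137, 127, 120, 106, 81, 82, 117, 155, 210, 231]
191 [234, 234, 233, 237, 250, 225, 109, 131, 149, 156, 160, 165, 161, 151, 136, 125, 114, 95, 69, 94, 150, 217, 236]
196 [225, 244, 242, 242, 243, 244, 198, 117, 140, 151, 156, 159, 158, 151, 139, 128, 117, 106, 90, 69, 113, 141, 211]
-2 [(286.4800109863281, 300.4200134277344), (287.260009765625, 301.2300109863281), (288.0299987792969, 302.0299987792969), (288.79998779296875, 302.8399963378906), (289.5799865722656, 303.6400146484375)]
0 [(285.67999267578125, 299.6199951171875), (286.4599914550781, 300.42999267578125), (287.2300109863281, 301.2300109863281), (288.0, 302.0299987792969), (288.7699890136719, 302.8399963378906)]
2 [(284.8900146484375, 298.82000732421875), (285.6600036621094, 299.6300048828125), (286.42999267578125, 300.42999267578125), (287.20001220703125, 301.2300109863281), (287.9700012207031, 302.0299987792969)]
dp [316.5 202.4 140.9] yaw -0.6 | pos [ 327.3 -442.   196. ] [3.142 0.    1.747] F [-0.5 -0.1 -0.2] op 0.9 t 22.825
```

View pics/t6c.png

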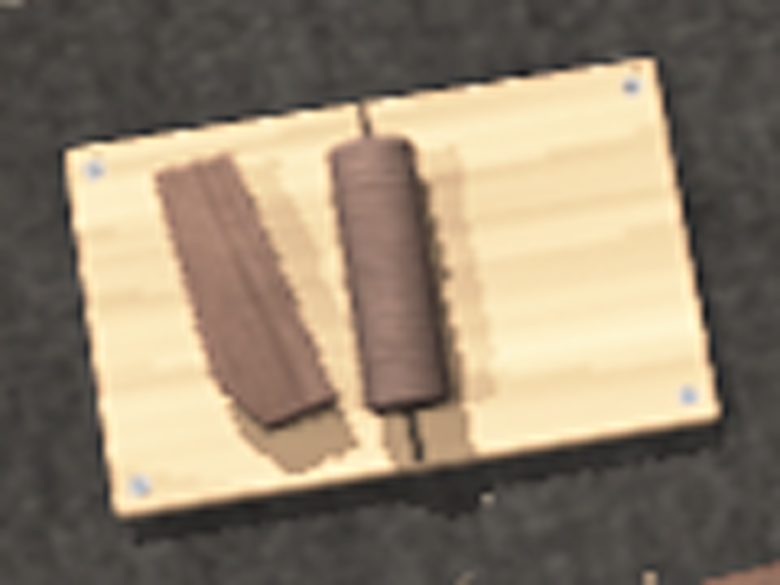

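The round lies along the line. The line shows at both ends, at crop (365,120) and (413,430). Edge readings put the offset within about 0.5 mm and the skew near 0. Both ends are inside the board, and the wedge is unmoved.

```bash
python3 -c "
from rig import r
print(r.sign_off())"
```

```text
the job is handed in; nothing more can be done
None
```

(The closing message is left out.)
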